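# Seat the wire divider in the shelf's socket strip

### The arm

A 7-joint arm with a two-finger parallel gripper is mounted at the origin on the work surface. World frame = base frame: x ahead of the robot, y to its left, z up, the work surface at z = 0. Lengths are in m, angles in rad, forces in N, time in s.
With the tool pointing down it reaches from about 0.4 to 0.85 m from the base axis. Payload 10.4 kg.
Tool frame: the origin (TCP) lies at the very end of the fingers, on their centre line; the grasp point (between the pads) lies 19 mm behind it; z points along the fingers, y is the direction in which the jaws open and shut (so a half turn about z gives the same grasp; the last joint's range is limited). The gripper opens to 87 mm and grips with 3 to 60 N. Pads are 19 mm wide; open, the fingers measure 117 mm over their backs; the gripper's body (75 mm by 190 mm) begins 51 mm behind the grasp point.
Start: joints at [1.21, 0.332, -0.065, 1.46, 0.022, 1.35, -0.088], TCP at [0.207, -0.59, 0.223] pointing down, gripper open.
Joint ranges: [-2.6, 2.6], [-0.5, 2.12], [-1.47, 1.34], [0.16, 2.42], [-1.27, 4.41], [0.06, 2.06], [-2.6, 2.6]. Speed limits (rad/s): [2.22, 2.22, 2.79, 2.79, 3.14, 3.14, 3.14].

### API

Orientations are given as a unit quaternion [x, y, z, w].
In Python, from station import manip gives the robot as it stands. The module is installed in compiled form; this text tells all that it offers.
- The arm moves only by the tool apply_moves, never from a script. Its argument "increments" is a list of rows, each an object with "travel": the shift along the world's x, y, z in mm, a list of three; "spin": the turn about the world's z in rad; "fingers": the closure, from -1 (fully open) to 1 (shut). In form: [{"travel": [tx, ty, tz], "spin": spin, "fingers": fingers}, ...]. A call has 1 to 12 rows; each row shifts and turns the commanded pose from where the row before left it; what a row does not reach is not made up. A row lasts 1/10 s, in which the tool goes at most 50 mm and 8.59 degrees, less where a joint would pass 70% of its speed; a pose out of reach is approached as far as the arm can. A call with a gripper value outside its range is refused whole. The fingers move at their own pace and stop on an object; "squeeze" is the grip in N (left out, the last holds). Time passes only in rows, so rows that do not move let the fingers close. It gives the time, the measured TCP pose, the force and the opening at its end, in the units of the state.
- manip.state(): the state, without advancing time (a new reading comes with each control period).
- manip.grab_frame(name): name is "scene" or "top" or "wrist"; returns a dict with "pixels" (420x560x3 uint8, blue, green, red), "K" (3x3 intrinsics, pixels), "world_from_camera" (4x4, takes a point from camera to world coordinates); the wrist camera has in their place "T_tool_cam" (4x4, takes a point from camera to tool coordinates, whose origin is the TCP and whose axes are the flange's). Camera axes: x right, y down, z forward; pixel columns grow to the right and rows downward; lengths in m; the calibration is good to about 2 mm. A picture is of the moment at which its call begins: read the wrist's pose just before it. There is no depth.
- manip.close_job(): hands the job in, once; it reports no verdict.
The state is a dict: "time": time; "qpos": joint angles; "qvel": joint speeds; "joint_torque": joint torques, N m; "ee_pos": TCP position; "ee_rot": TCP orientation; "force": force on the tool from outside, world axes, zero at the start; "wrist_torque": the same for the moment, N m; "opening": finger opening in m.
Only numpy, scipy, OpenCV 4.12 (cv2) and the standard library are available. Lean on these libraries where they do the work, as an engineer would, in place of code of your own. Each camera call takes 0.05 s, during which the arm holds its last target.

### The job

Take the six-pronged white divider out of its stand and lower it gently onto the metal socket strip of the wire shelf so that all six prongs enter their six slots, feeling for the slots because the strip may sit a little to either side along its length. Press it down past the spring catches until its crossbar is flush on the strip, without forcing it (a push of about 20 N is plenty), then let go; leave the four-pronged spare and everything else on the bench alone.

Things in the scene. Friction and masses are not known exactly. Their poses are not given: they have to be found in the camera images.
- divider_grip (a point): Grip point of the loose white six-pronged divider to be seated: centre of its grip tab, 44 mm long (x), 12 mm thick (y), from 20 mm below to 20 mm above this point. x along the divider (144 mm long), z up; the same end for end. Crossbar 144 x 14 x 8 mm right below the tab: underside 28 mm below this point. A 10 mm top bar runs full length through the tab's top 10 mm.
- divider: The same divider (0.11 to 0.18 kg, 80 mm tall); origin amid the prong tips, 60 mm below the grip point, same axes. Six round 6 mm prongs at x = -60, -36, -12, 12, 36, 60 mm, standing 32 mm out of the crossbar. At the start it stands upright in a plywood stand (170 x 46 mm, 40 mm tall): crossbar ends on its two blocks, end prongs in their 10 mm grooves.
- spare_grip (a point): The same point on the spare divider, which has only four prongs (40 mm apart), and one upright wire beside its grip tab at each end where the divider has two. It stands in a like stand. Leave it alone. Which stand holds which divider changes.
- panel: White wire shelf panel on a plywood pad, 300 mm (x) by 220 mm (y), fixed to the bench; origin under its centre at bench height, z up, wires' top 22 mm up. Along x over its centre stands the metal socket strip, 176 x 26 mm, 34 mm tall, top face 56 mm above the origin; steel clips stand lower beyond its ends. The strip lies on rubber and gives about 1 mm downwards per 10 N.
- row (a point): Mark on the panel at the nominal centre of the strip's top face; axes as the panel's. The real strip is stuck up to 10 mm off this mark, either way along x (not across), not measured; light pushes do not move it. Six through slots 24 mm apart (-60 to 60 mm from the strip's own centre), each 8.5 mm (x) by 9.5 mm (y): a prong has about 1.2 mm play each way along x, 1.7 mm across.
- home (a point): Where the divider's grip point is when fully home, 28 mm above the mark (if the strip were on its mark; else up to 10 mm along x from here). Axes as the panel's. Sprung ramps in the second and fifth slots press on the prongs from the +y side from about 7 mm depth on; pushing past takes some 5 to 15 N, more than the divider's weight.
- foot: Black rubber foot, 32 mm across, 14 mm tall, lying on the shelf's wires near a corner; origin under its centre. Leave alone.
- paint: Jar of touch-up paint, 48 mm across, 75 mm tall; origin under its centre. Leave alone.
- cup: Open grey cup, 70 mm across, 70 mm tall; origin under its centre. Leave alone.
- tape: Flat cardboard ring, 90 mm across, 24 mm tall; origin under its centre. Leave alone.
- driver: Screwdriver lying on the bench. Leave alone.
- wrench: Steel wrench lying beyond the shelf. Leave alone.
- block: Wooden block 80 x 50 x 30 mm; origin under its centre. Leave alone.

How it is judged:
On the way, in this order (a step that is already met when the one before it is completed fails the run):
1. the divider is lifted clear of its stand (height (world z) of divider_grip above 0.12 m), for 0.1 s.
2. its prongs are in the slots (horizontal distance between divider_grip and row below 0.0135 m and angle between the x axis of divider_grip and the x axis of panel, either way round below 0.06 rad and z of divider_grip in the frame of row below 0.05 m and angle between divider_grip's own z axis and vertical below 0.12 rad), for 0.05 s.
At the end, for the whole second after the job is handed in: the divider stands upright (within 2 degrees) in the socket strip with all six prongs in their own slots, crossbar flush on the strip (within 2.5 mm), lengthwise within 13.5 mm of the mark and parallel to the strip, released and at rest (horizontal distance between divider_grip and row below 0.0135 m and angle between the x axis of divider_grip and the x axis of panel, either way round below 0.06 rad and z of divider_grip in the frame of row below 0.0305 m and angle between divider_grip's own z axis and vertical below 0.035 rad and linear speed of divider below 0.02 m/s and contact force between the fingers and divider below 0.1 N); the robot touches nothing.
It fails at once if the divider is pressed on the shelf with more than 70 N (all its contacts summed, side pressure of the catches included) (contact force between divider and panel above 70 N).
It fails at once if the shelf or strip is pushed by the robot itself with more than 25 N (contact force between any of the fingers, the arm and panel above 25 N).
It fails at once if the spare divider is moved more than 15 mm (distance of spare_grip from where it was at the start of the episode above 0.015 m).
It fails at once if anything else on the bench is moved more than 20 mm (distance of any of paint, cup, foot, tape, driver, wrench, block from where it was at the start of the episode above 0.02 m).
It also fails if it takes over 64 s, if anything falls off the work surface, if the arm or the gripper's body presses on something with over 40 N, if the wrist force passes 120 N, or if a joint passes its speed limit or range.

## Working session

There is one attempt and no reset: what is moved stays moved. The work goes in short steps, Python scripts to look and compute and a tool call to move; the robot and the scene stay as the last step left them, time stands still between calls to the robot, and variables do not carry over. Pictures are saved under pics/ and viewed, and the job is handed in when it is done.

Besides the shell and the picture viewer there is one more tool, called after ">>>" by a JSON object that holds its "method" and its "body". apply_moves: Moves the arm, as the interface text tells. Its arguments: {"type":"object","properties":{"increments":{"type":"array"},"squeeze":{"type":"number"}},"required":["increments"]}

```bash
mkdir -p pics; cat > h.py <<'E'
import numpy as np, cv2
from station import manip
def snap(n,f):
    s=manip.state(); d=manip.grab_frame(n); cv2.imwrite('pics/'+f,d['pixels']); 
    import pickle; pickle.dump((s,d),open('pics/'+f+'.pkl','wb')); return s,d
E
python3 - <<'E'
from h import *
for n in('scene','top','wrist'):
    s,d=snap(n,n+'0.png')
    print(n,d['K'].tolist(),[ (k,np.round(v,4).tolist()) for k,v in d.items() if k not in('pixels','K')])
print(s)
E
```

```text
scene [[389.14306720936753, 0.0, 281.57268985515884], [0.0, 389.14306720936753, 205.04353672993605], [0.0, 0.0, 1.0]] [('world_from_camera', [[0.7207, 0.4653, -0.5139, 1.0066], [0.6933, -0.477, 0.5403, -0.4351], [0.0063, -0.7456, -0.6663, 0.6774], [0.0, 0.0, 0.0, 1.0]])]
top [[524.7032651342065, 0.0, 287.8457127194706], [0.0, 524.7032651342065, 205.69481856396976], [0.0, 0.0, 1.0]] [('world_from_camera', [[-0.0133, -0.9962, 0.0863, 0.43], [-0.9999, 0.013, -0.0042, 0.015], [0.0031, -0.0864, -0.9963, 1.3318], [0.0, 0.0, 0.0, 1.0]])]
wrist [[323.4961042994717, 0.0, 283.19232527764575], [0.0, 323.4961042994717, 212.51767570676762], [0.0, 0.0, 1.0]] [('T_tool_cam', [[-0.0008, -0.9631, -0.2692, 0.0741], [1.0, -0.0005, -0.0011, 0.0002], [0.001, -0.2692, 0.9631, -0.1606], [0.0, 0.0, 0.0, 1.0]])]
{'time': 0.1, 'qpos': array([ 1.21040862,  0.33285246, -0.06471064,  1.46084993,  0.02160959,
        1.34990927, -0.08850612]), 'qvel': array([ 0.00132616, -0.00160357, -0.00236536, -0.00290373,  0.00046252,
        0.00071127, -0.00020664]), 'joint_torque': array([ 2.76254257e-03, -6.24541712e+01,  2.49869964e-02, -3.90717638e+01,
       -6.15961477e-02,  3.66423384e-02, -9.22975147e-06]), 'ee_pos': array([ 0.20700915, -0.58935228,  0.22180973]), 'ee_rot': array([ 9.85768979e-01,  1.68104382e-01, -1.43046170e-04, -6.45901409e-04]), 'force': array([-0.14776876, -0.19814011,  0.20971033]), 'wrist_torque': array([ 0.02380554,  0.00960726, -0.0281862 ]), 'opening': 0.0870215949990363}
```

View pics/scene0.png

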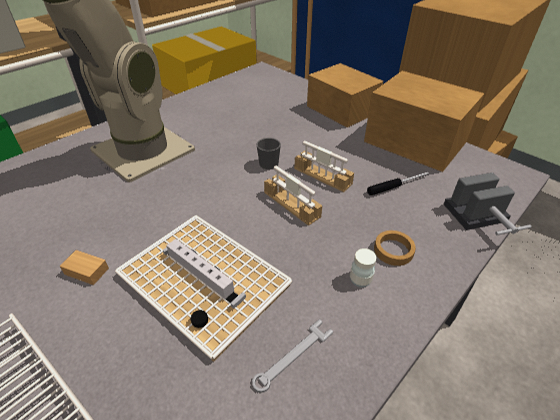

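View pics/top0.png

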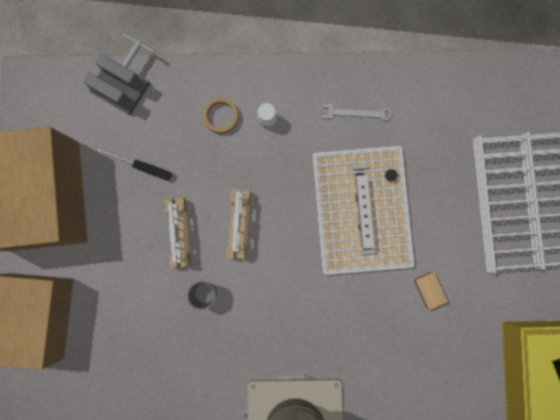

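```bash
python3 - <<'E'
from h import *
a=cv2.imread('pics/scene0.png');b=cv2.imread('pics/top0.png')
cv2.imwrite('pics/s1.png',cv2.resize(a[120:240,240:380],None,fx=5.5,fy=5,interpolation=cv2.INTER_CUBIC)[:600,:800])
cv2.imwrite('pics/s2.png',cv2.resize(b[180:280,150:270],None,fx=6,fy=6,interpolation=cv2.INTER_CUBIC))
cv2.imwrite('pics/s3.png',cv2.resize(b[135:285,300:430],None,fx=4,fy=4,interpolation=cv2.INTER_CUBIC))
E
```

```text
(no output)
```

View pics/s1.png

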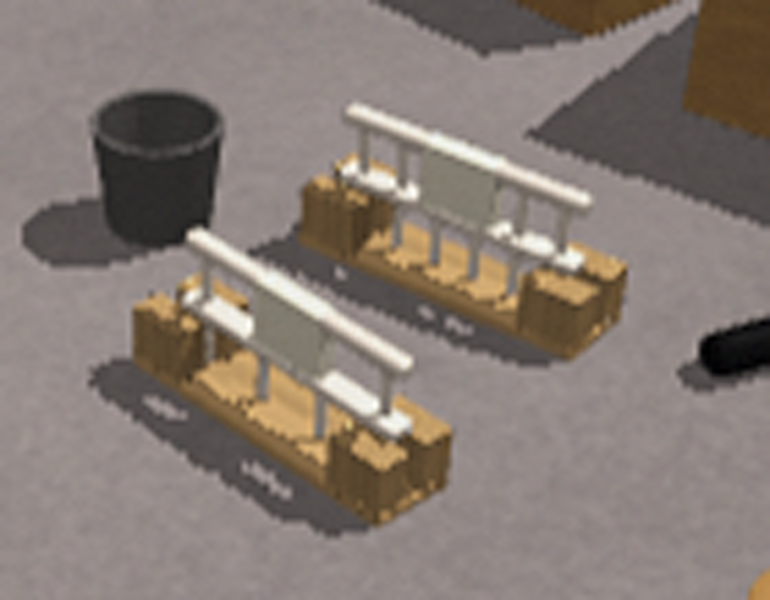

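View pics/s2.png

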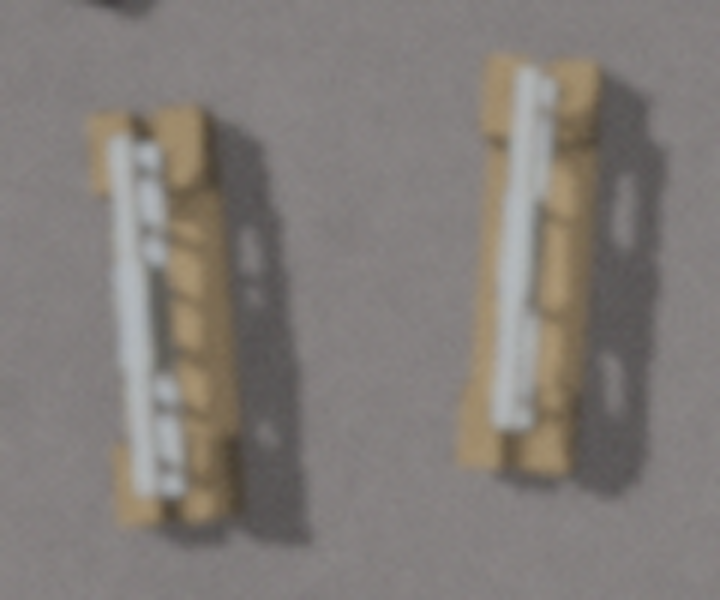

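View pics/s3.png

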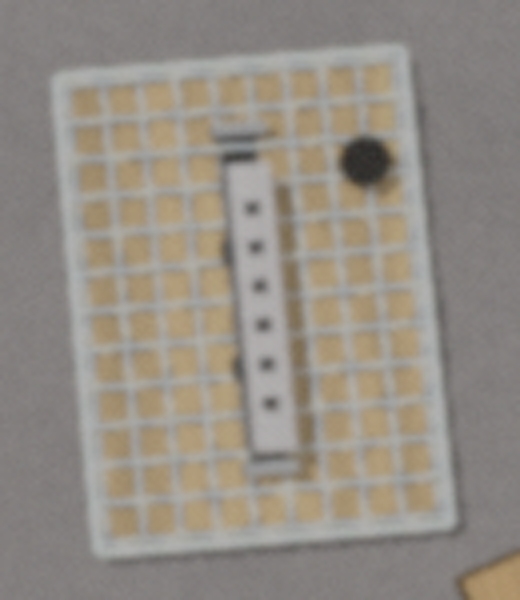

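```bash
cat >> h.py <<'E'
import pickle
from scipy.spatial.transform import Rotation as R
def cam(f):
    s,d=pickle.load(open('pics/'+f+'.pkl','rb'))
    if 'T_tool_cam' in d:
        T=np.eye(4);T[:3,:3]=R.from_quat(s['ee_rot']).as_matrix();T[:3,3]=s['ee_pos'];W=T@d['T_tool_cam']
    else: W=d['world_from_camera']
    return d['K'],W
def ray(f,p):
    K,W=cam(f); v=W[:3,:3]@np.linalg.solve(K,[p[0],p[1],1.]); return W[:3,3],v/np.linalg.norm(v)
def onz(f,p,z):
    o,v=ray(f,p); return o+v*(z-o[2])/v[2]
def tri(*obs):
    A=np.zeros((3,3));b=np.zeros(3)
    for f,p in obs:
        o,v=ray(f,p);P=np.eye(3)-np.outer(v,v);A+=P;b+=P@o
    X=np.linalg.solve(A,b); 
    return X,[round(float(np.linalg.norm((np.eye(3)-np.outer(v,v))@(X-o)))*1000,2) for o,v in (ray(*q) for q in obs)]
def proj(f,X):
    K,W=cam(f); c=W[:3,:3].T@(np.array(X)-W[:3,3]); u=K@c; return u[:2]/u[2]
E
python3 - <<'E'
from h import *
t=lambda x,y:('top0.png',(150+(x+.5)/6-.5,180+(y+.5)/6-.5))
s=lambda x,y:('scene0.png',(240+x/5.5,120+y/5))
for a,b in ((t(122,138),s(355,108)),(t(145,495),s(588,200))):
    print(tri(a,b), onz(*a,.088))
print(s(0,0))
q=lambda x,y:('top0.png',(300+(x+.5)/4-.5,135+(y+.5)/4-.5))
P=[onz(*q(*p),.056) for p in((252,208),(256,247),(260,286),(264,325),(267,364),(270,403))]
print(np.round(P,4)); d=P[0]-P[5]; print(d,np.linalg.norm(d),np.arctan2(d[1],d[0]),np.mean(P,0))
C=[onz(*q(*p),.022) for p in((55,75),(410,46),(456,525),(98,555))]
print(np.round(C,4),np.mean(C,0)); 
E
```

```text
(array([0.50932467, 0.23646491, 0.16214444]), [48.19, 48.19]) [0.54883485 0.29018191 0.088     ]
(array([0.45456677, 0.33240186, 0.01744422]), [60.16, 60.16]) [0.40792867 0.28029948 0.088     ]
('scene0.png', (240.0, 120.0))
[[ 0.585  -0.1741  0.056 ]
 [ 0.561  -0.176   0.056 ]
 [ 0.537  -0.1778  0.056 ]
 [ 0.5131 -0.1796  0.056 ]
 [ 0.4894 -0.1808  0.056 ]
 [ 0.4656 -0.182   0.056 ]]
[0.11938093 0.00788354 0.        ] 0.11964095241020566 0.06594112009921056 [ 0.52519454 -0.17838974  0.056     ]
[[ 0.6754 -0.0568  0.022 ]
 [ 0.6911 -0.2819  0.022 ]
 [ 0.3894 -0.3008  0.022 ]
 [ 0.3739 -0.0782  0.022 ]] [ 0.53246339 -0.17940739  0.022     ]
```

```bash

python3 - <<'E'
from h import *
t=lambda x,y:('top0.png',(150+(x+.5)/6-.5,180+(y+.5)/6-.5))
s=lambda x,y:('scene0.png',(240+x/5.5,120+y/5))
for a,b in ((t(122,138),s(588,200)),(t(145,495),s(355,108))):
    print(tri(a,b), onz(*a,.088))
E
```

```text
(array([0.54971937, 0.2912531 , 0.08595905]), [0.91, 0.91]) [0.54883485 0.29018191 0.088     ]
(array([0.40890137, 0.28232702, 0.08359357]), [1.5, 1.5]) [0.40792867 0.28029948 0.088     ]
```

>>> {"method": "apply_moves", "body": {"increments": [{"travel": [10,15,10],"spin": -0.02,"fingers": -1},{"travel": [26,34,4],"spin": -0.025,"fingers": -1},{"travel": [29,37,2],"spin": -0.025,"fingers": -1},{"travel": [29,37,2],"spin": -0.025,"fingers": -1},{"travel": [29,37,2],"spin": -0.025,"fingers": -1},{"travel": [29,37,2],"spin": -0.025,"fingers": -1},{"travel": [29,37,2],"spin": -0.025,"fingers": -1},{"travel": [29,37,2],"spin": -0.025,"fingers": -1},{"travel": [29,37,2],"spin": -0.025,"fingers": -1},{"travel": [29,37,0],"spin": -0.025,"fingers": -1},{"travel": [29,37,0],"spin": -0.025,"fingers": -1},{"travel": [15,20,0],"spin": 0,"fingers": -1}]}}

```text
time: 1.35
ee_pos: [0.521, -0.1834, 0.2505]
ee_rot: [0.999, 0.036, 0.0, -0.001]
force: [-1.1, 0.0, 0.3]
opening: 0.0871
```

>>> {"method": "apply_moves", "body": {"increments": [{"travel": [0,0,0],"spin": 0,"fingers": -1},{"travel": [0,0,0],"spin": 0,"fingers": -1},{"travel": [0,0,0],"spin": 0,"fingers": -1}]}}

```text
time: 1.65
ee_pos: [0.5184, -0.1891, 0.2504]
ee_rot: [0.999, 0.033, -0.0, 0.0]
force: [-0.1, -0.4, 0.3]
opening: 0.087
```

```bash

python3 - <<'E'
from h import *
snap('wrist','w1.png')
a=cv2.imread('pics/w1.png');cv2.imwrite('pics/w1v.png',cv2.resize(a,(800,600)))
E
```

```text
(no output)
```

View pics/w1.png

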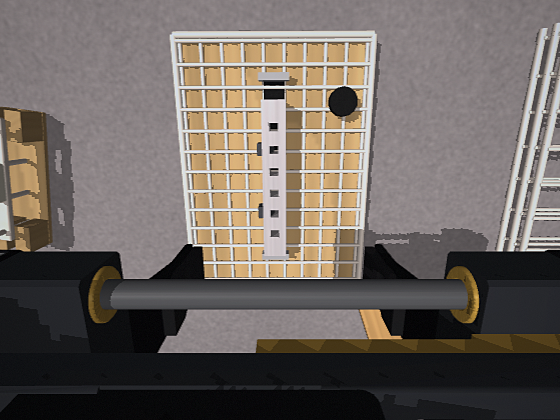

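>>> {"method": "apply_moves", "body": {"increments": [{"travel": [-20,20,-10],"spin": 0,"fingers": -1},{"travel": [-30,30,-20],"spin": 0,"fingers": -1},{"travel": [-20,10,-20],"spin": 0,"fingers": -1},{"travel": [0,0,0],"spin": 0,"fingers": -1},{"travel": [0,0,0],"spin": 0,"fingers": -1},{"travel": [0,0,0],"spin": 0,"fingers": -1}]}}

```text
time: 2.3
ee_pos: [0.45, -0.1289, 0.2015]
ee_rot: [0.999, 0.033, 0.001, 0.0]
force: [0.8, -0.0, 0.4]
opening: 0.0869
```

```bash

python3 - <<'E'
from h import *
snap('wrist','w2.png')
a=cv2.imread('pics/w1.png')
cv2.imwrite('pics/w1c.png',cv2.resize(a[60:270,160:390],None,fx=2.8,fy=2.8,interpolation=cv2.INTER_CUBIC))
a=cv2.imread('pics/w1.png')
cv2.imwrite('pics/w1d.png',cv2.resize(a[70:265,240:310],None,fx=3,fy=3,interpolation=cv2.INTER_CUBIC))
E
```

```text
(no output)
```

View pics/w2.png

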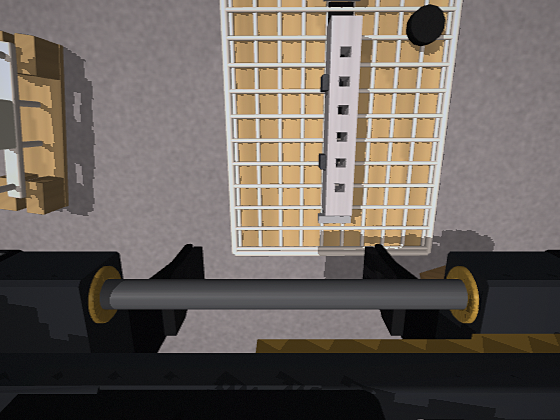

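View pics/w1c.png

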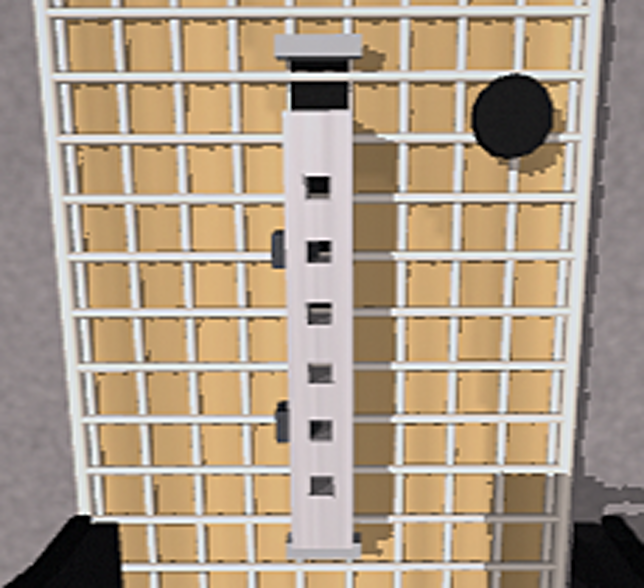

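```bash

python3 - <<'E'
from h import *
a=cv2.imread('pics/w2.png')
cv2.imwrite('pics/w2c.png',cv2.resize(a[0:225,300:400],None,fx=2.6,fy=2.6,interpolation=cv2.INTER_CUBIC))
E
```

```text
(no output)
```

View pics/w2c.png

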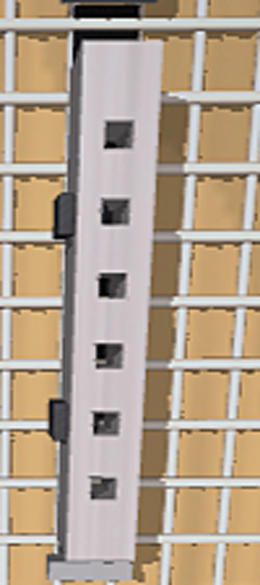

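```bash

python3 - <<'E'
from h import *
a=[(317,185),(318.5,251),(319.5,313.5),(320.5,373.5),(320.5,430),(321,486)]
b=[(119,135),(115.5,211.5),(112,285.5),(109,355.5),(106,423.5),(103,487.5)]
A=[('w1.png',(160+(x+.5)/2.8-.5,60+(y+.5)/2.8-.5)) for x,y in a]
B=[('w2.png',(300+(x+.5)/2.6-.5,(y+.5)/2.6-.5)) for x,y in b]
for p,q in zip(A,B): print(np.round(tri(p,q)[0],4),tri(p,q)[1],np.round(onz(*p,.056),4),np.round(onz(*q,.056),4))
for S in(A,B):
    P=np.array([onz(*p,.056) for p in S]);d=P[0]-P[5];print(np.linalg.norm(d),np.arctan2(d[1],d[0]),P.mean(0))
E
```

```text
[ 0.5872 -0.1737  0.0524] [0.61, 0.61] [ 0.5877 -0.1734  0.056 ] [ 0.5861 -0.1736  0.056 ]
[ 0.5629 -0.1754  0.0537] [0.18, 0.18] [ 0.5632 -0.1753  0.056 ] [ 0.5625 -0.1752  0.056 ]
[ 0.5387 -0.1771  0.0537] [0.03, 0.03] [ 0.5391 -0.1771  0.056 ] [ 0.5386 -0.1767  0.056 ]
[ 0.5148 -0.1788  0.0544] [0.15, 0.15] [ 0.515  -0.1789  0.056 ] [ 0.5149 -0.1784  0.056 ]
[ 0.4909 -0.1803  0.0539] [0.14, 0.14] [ 0.4916 -0.1802  0.056 ] [ 0.491 -0.18   0.056]
[ 0.4673 -0.1818  0.0552] [0.08, 0.08] [ 0.4675 -0.1818  0.056 ] [ 0.4675 -0.1816  0.056 ]
0.12047857647333315 0.07020805339858972 [ 0.52733708 -0.17779951  0.056     ]
0.11885988960672056 0.0671383892050655 [ 0.52675364 -0.17757521  0.056     ]
```

>>> {"method": "apply_moves", "body": {"increments": [{"travel": [0,25,4],"spin": 0,"fingers": -1},{"travel": [0,45,4],"spin": 0,"fingers": -1},{"travel": [0,45,4],"spin": 0,"fingers": -1},{"travel": [0,45,4],"spin": 0,"fingers": -1},{"travel": [0,45,4],"spin": 0,"fingers": -1},{"travel": [0,45,0],"spin": 0,"fingers": -1},{"travel": [0,45,0],"spin": 0,"fingers": -1},{"travel": [0,45,0],"spin": 0,"fingers": -1},{"travel": [0,30,0],"spin": 0,"fingers": -1},{"travel": [0,0,0],"spin": 0,"fingers": -1},{"travel": [0,0,0],"spin": 0,"fingers": -1},{"travel": [0,0,0],"spin": 0,"fingers": -1}]}}

```text
time: 3.55
ee_pos: [0.45, 0.2412, 0.2207]
ee_rot: [0.999, 0.033, 0.0, 0.0]
force: [-0.5, -0.9, -0.6]
opening: 0.0872
```

```bash

python3 - <<'E'
from h import *
snap('wrist','w3.png')
E
```

```text
(no output)
```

View pics/w3.png

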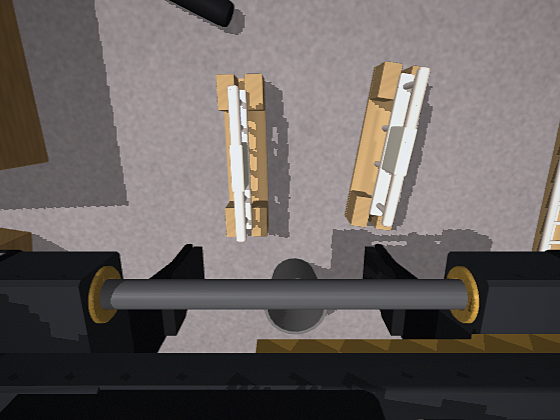

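>>> {"method": "apply_moves", "body": {"increments": [{"travel": [10,25,-5],"spin": 0,"fingers": -1},{"travel": [9,20,-5],"spin": 0,"fingers": -1},{"travel": [0,0,0],"spin": 0,"fingers": -1},{"travel": [0,0,0],"spin": 0,"fingers": -1},{"travel": [0,0,0],"spin": 0,"fingers": -1}]}}

```text
time: 4.1
ee_pos: [0.4685, 0.2861, 0.2108]
ee_rot: [0.999, 0.033, 0.0, 0.0]
force: [-0.2, -1.2, -0.3]
opening: 0.087
```

```bash

python3 - <<'E'
from h import *
snap('wrist','w4.png')
a=cv2.imread('pics/w3.png')[60:250,200:290]
b=cv2.imread('pics/w4.png')[60:250,220:310]
cv2.imwrite('pics/w34.png',cv2.resize(np.hstack([a,b]),None,fx=3,fy=3,interpolation=cv2.INTER_CUBIC))
E
```

```text
(no output)
```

View pics/w4.png

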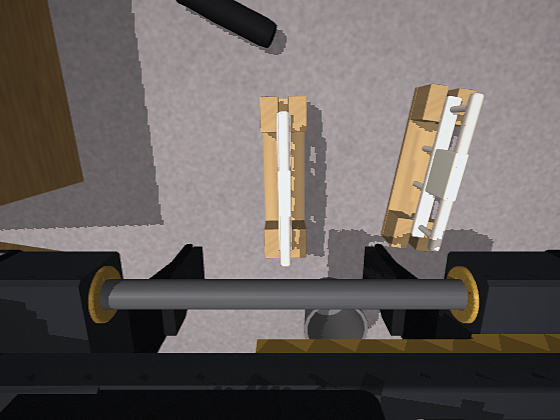

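View pics/w34.png

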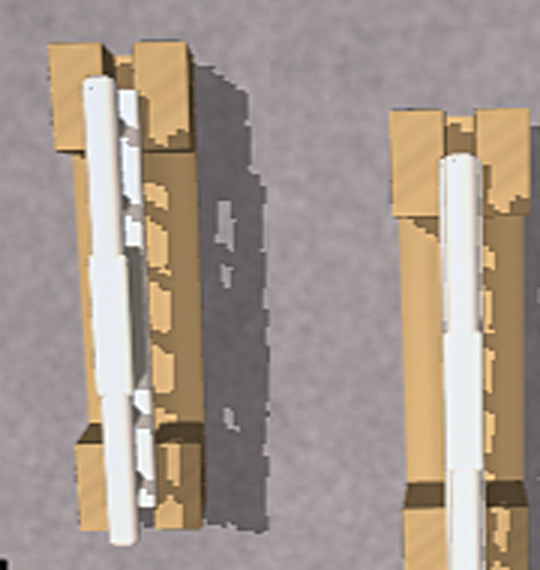

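```bash

python3 - <<'E'
from h import *
a=lambda x,y:('w3.png',(200+(x+.5)/3-.5,60+(y+.5)/3-.5))
b=lambda x,y:('w4.png',(130+(x+.5)/3-.5,60+(y+.5)/3-.5))
for n,p,q in (('far',a(99,79),b(460,156)),('near',a(123,544),('w4.png',(286,265))),('tabfar',a(108,257),b(462,333)),('tabnear',a(116,395),b(463.5,470))):
    print(n,np.round(tri(p,q)[0],4),tri(p,q)[1],np.round(onz(*p,.088),4),np.round(onz(*q,.088),4))
print('cup',onz('w3.png',(294,275),.07),onz('w4.png',(337,320),.07))
E
```

```text
far [0.5509 0.2918 0.083 ] [0.03, 0.03] [0.5505 0.291  0.088 ] [0.5507 0.2918 0.088 ]
near [0.411  0.28   0.0874] [0.4, 0.4] [0.4109 0.2801 0.088 ] [0.4117 0.2799 0.088 ]
tabfar [0.5008 0.2879 0.0832] [0.06, 0.06] [0.5012 0.2872 0.088 ] [0.5014 0.288  0.088 ]
tabnear [0.4581 0.2846 0.0816] [0.16, 0.16] [0.4596 0.2837 0.088 ] [0.4598 0.2848 0.088 ]
cup [0.36939401 0.2248377  0.07      ] [0.34335237 0.22056676 0.07      ]
```

>>> {"method": "apply_moves", "body": {"increments": [{"travel": [6,0,-15],"spin": 0.008,"fingers": -1},{"travel": [6,0,-30],"spin": 0,"fingers": -1},{"travel": [0,0,-35],"spin": 0,"fingers": -1},{"travel": [0,0,-30],"spin": 0,"fingers": -1},{"travel": [0,0,-25],"spin": 0,"fingers": -1},{"travel": [0,0,-15],"spin": 0,"fingers": -1},{"travel": [0,0,-8],"spin": 0,"fingers": -1},{"travel": [0,0,0],"spin": 0,"fingers": -1},{"travel": [0,0,0],"spin": 0,"fingers": -1}]}}

```text
time: 5.05
ee_pos: [0.4807, 0.2877, 0.0535]
ee_rot: [0.999, 0.038, 0.001, -0.0]
force: [-0.0, 0.2, 0.7]
opening: 0.0871
```

```bash

python3 - <<'E'
from h import *
s,_=snap('wrist','w5.png'); print(s['ee_pos'],s['force'])
snap('scene','s5.png')
E
```

```text
[0.48071637 0.28766823 0.05350003] [-0.03024571  0.19440149  0.67212482]
```

View pics/w5.png

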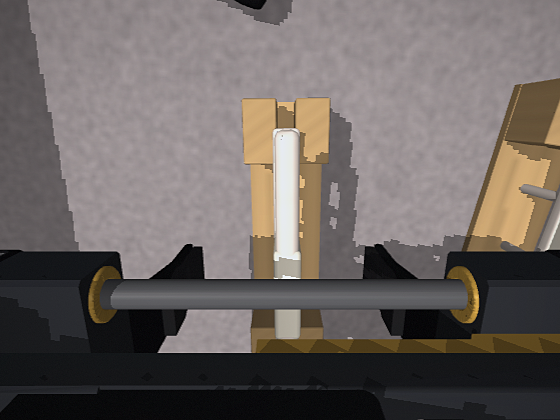

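View pics/s5.png

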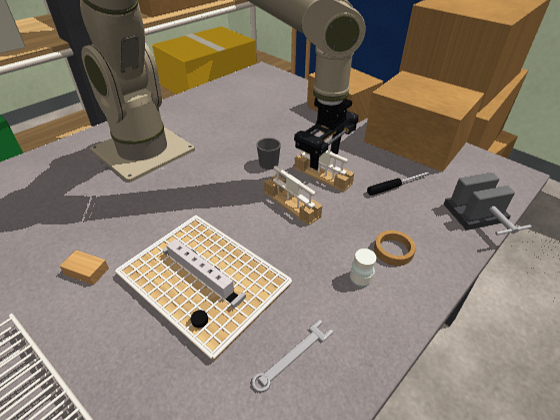

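>>> {"method": "apply_moves", "body": {"increments": [{"travel": [0,0,0],"spin": 0,"fingers": 1},{"travel": [0,0,0],"spin": 0,"fingers": 1},{"travel": [0,0,0],"spin": 0,"fingers": 1},{"travel": [0,0,0],"spin": 0,"fingers": 1},{"travel": [0,0,0],"spin": 0,"fingers": 1},{"travel": [0,0,0],"spin": 0,"fingers": 1},{"travel": [0,0,0],"spin": 0,"fingers": 1},{"travel": [0,0,0],"spin": 0,"fingers": 1}], "squeeze": 40}}

```text
time: 5.95
ee_pos: [0.4801, 0.2873, 0.0525]
ee_rot: [0.999, 0.038, -0.0, 0.0]
force: [-0.0, 0.1, 0.4]
opening: 0.0308
```

>>> {"method": "apply_moves", "body": {"increments": [{"travel": [0,0,0],"spin": 0,"fingers": 1},{"travel": [0,0,0],"spin": 0,"fingers": 1},{"travel": [0,0,0],"spin": 0,"fingers": 1},{"travel": [0,0,0],"spin": 0,"fingers": 1},{"travel": [0,0,0],"spin": 0,"fingers": 1}]}}

```text
time: 6.45
ee_pos: [0.4802, 0.2872, 0.0526]
ee_rot: [0.999, 0.038, 0.0, 0.0]
force: [0.4, -0.5, -0.6]
opening: 0.0118
```

Gripped at 11.8 mm. I'll lift straight up.

>>> {"method": "apply_moves", "body": {"increments": [{"travel": [0,0,5],"spin": 0,"fingers": 1},{"travel": [0,0,15],"spin": 0,"fingers": 1},{"travel": [0,0,25],"spin": 0,"fingers": 1},{"travel": [0,0,30],"spin": 0,"fingers": 1},{"travel": [0,0,30],"spin": 0,"fingers": 1},{"travel": [0,0,20],"spin": 0,"fingers": 1},{"travel": [0,0,5],"spin": 0,"fingers": 1},{"travel": [0,0,0],"spin": 0,"fingers": 1},{"travel": [0,0,0],"spin": 0,"fingers": 1},{"travel": [0,0,0],"spin": 0,"fingers": 1}]}}

```text
time: 7.45
ee_pos: [0.4796, 0.2869, 0.1814]
ee_rot: [0.999, 0.038, -0.001, 0.0]
force: [0.5, 0.3, -1.8]
opening: 0.0114
```

```bash

python3 - <<'E'
from h import *
s,_=snap('wrist','w6.png'); print(s['ee_pos'],s['force'],s['opening'])
snap('scene','s6.png')
a=cv2.imread('pics/s6.png')[60:260,220:400];cv2.imwrite('pics/s6c.png',cv2.resize(a,None,fx=3,fy=3))
E
```

```text
[0.47962278 0.28689301 0.18139502] [ 0.50546684  0.31573793 -1.75317849] 0.011391738768704827
```

View pics/w6.png

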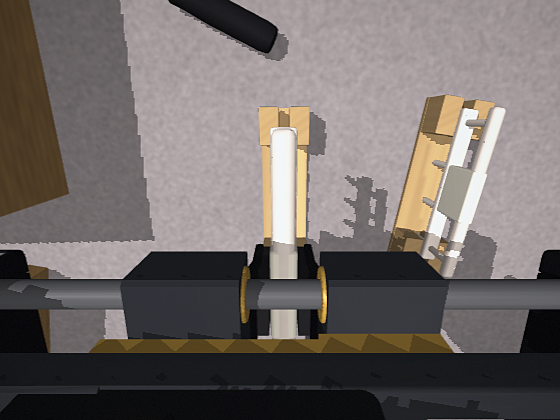

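View pics/s6c.png

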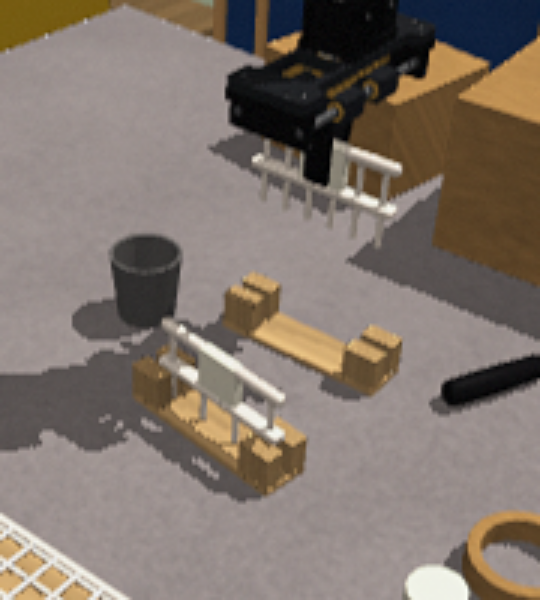

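```bash

python3 - <<'E'
from h import *
s,_=pickle.load(open('pics/w6.png.pkl','rb'))
z=s['ee_pos'][2]+.0354
e=onz('w6.png',(284,128.5),z); print(e, e-s['ee_pos'])
a=cv2.imread('pics/w6.png')[110:350,230:340];cv2.imwrite('pics/w6c.png',cv2.resize(a,None,fx=2.5,fy=2.5,interpolation=cv2.INTER_CUBIC))
T=R.from_quat(s['ee_rot']).as_matrix(); print(T)
E
```

```text
[0.55126133 0.29211073 0.21679502] [0.07163855 0.00521773 0.0354    ]
[[ 9.97124489e-01  7.57611392e-02 -1.73316097e-03]
 [ 7.57596745e-02 -9.97125704e-01 -8.95784482e-04]
 [-1.79604500e-03  7.61904932e-04 -9.99998097e-01]]
```

View pics/w6c.png

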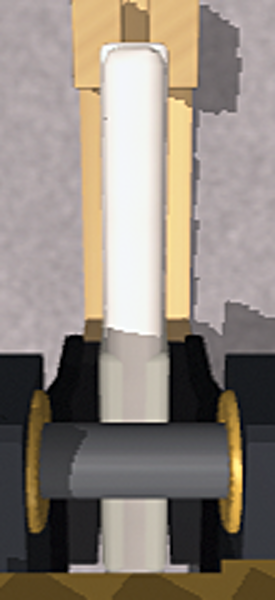

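>>> {"method": "apply_moves", "body": {"increments": [{"travel": [1,-15,0],"spin": 0,"fingers": 1},{"travel": [4,-35,0],"spin": 0,"fingers": 1},{"travel": [5,-45,0],"spin": -0.002,"fingers": 1},{"travel": [5,-48,0],"spin": -0.002,"fingers": 1},{"travel": [5,-48,0],"spin": -0.002,"fingers": 1},{"travel": [5,-48,0],"spin": -0.002,"fingers": 1},{"travel": [5,-48,0],"spin": 0,"fingers": 1},{"travel": [5,-48,0],"spin": 0,"fingers": 1},{"travel": [5,-48,0],"spin": 0,"fingers": 1},{"travel": [4,-40,0],"spin": 0,"fingers": 1},{"travel": [2,-30,0],"spin": 0,"fingers": 1},{"travel": [0,-11,0],"spin": 0,"fingers": 1}]}}

```text
time: 8.75
ee_pos: [0.5254, -0.1805, 0.1817]
ee_rot: [0.999, 0.032, -0.001, 0.0]
force: [0.3, 0.2, -2.4]
opening: 0.0116
```

>>> {"method": "apply_moves", "body": {"increments": [{"travel": [0,0,-10],"spin": 0,"fingers": 1},{"travel": [0,0,-20],"spin": 0,"fingers": 1},{"travel": [0,0,-20],"spin": 0,"fingers": 1},{"travel": [0,0,-12],"spin": 0,"fingers": 1},{"travel": [0,0,0],"spin": 0,"fingers": 1},{"travel": [0,0,0],"spin": 0,"fingers": 1},{"travel": [0,0,0],"spin": 0,"fingers": 1}]}}

```text
time: 9.45
ee_pos: [0.5268, -0.1764, 0.1216]
ee_rot: [0.999, 0.034, 0.001, 0.0]
force: [0.9, -0.1, -1.3]
opening: 0.0118
```

```bash

python3 - <<'E'
from h import *
s,_=snap('wrist','w7.png'); print(s['ee_pos'],s['ee_rot'],s['force'],s['opening'])
snap('scene','s7.png');snap('top','t7.png')
a=cv2.imread('pics/s7.png')[170:370,100:310];cv2.imwrite('pics/s7c.png',cv2.resize(a,None,fx=3,fy=3))
E
```

```text
[ 0.5268374  -0.17640177  0.12155097] [9.99416653e-01 3.41427792e-02 7.40596833e-04 2.75946135e-04] [ 0.87724494 -0.13703288 -1.27923824] 0.011792838530848575
```

View pics/w7.png

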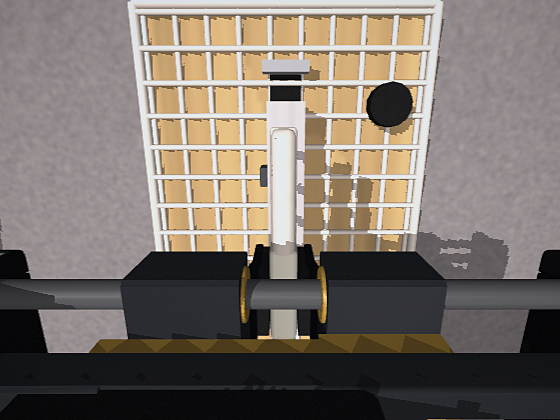

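View pics/s7c.png

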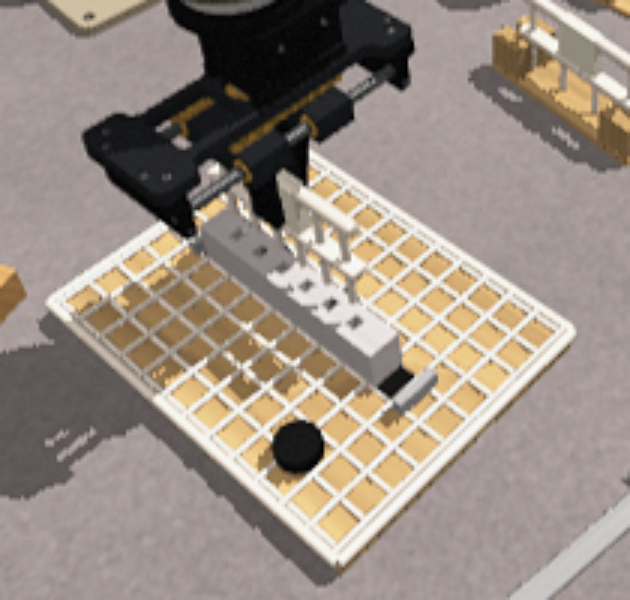

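```bash

python3 - <<'E'
from h import *
a=cv2.imread('pics/w7.png')[50:260,240:330];cv2.imwrite('pics/w7c.png',cv2.resize(a,None,fx=2.8,fy=2.8,interpolation=cv2.INTER_CUBIC))
E
```

```text
(no output)
```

View pics/w7c.png

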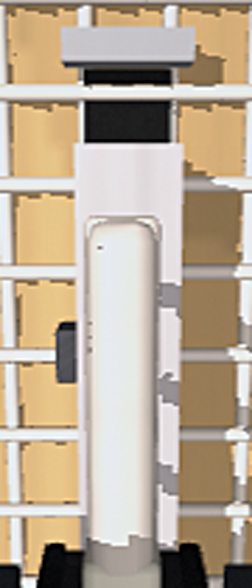

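```bash

python3 - <<'E'
from h import *
c=lambda x,y:(240+(x+.5)/2.8-.5,50+(y+.5)/2.8-.5)
s,_=pickle.load(open('pics/w7.png.pkl','rb'))
E=onz('w7.png',c(128.5,143),.056); u=np.array([np.cos(.068),np.sin(.068),0])
print('strip end',E,'centre',E-.088*u)
for y in(150,200): print(onz('w7.png',c(75.5-(y-150)*.0,y),.056),onz('w7.png',c(182,y),.056))
z=s['ee_pos'][2]+.0354
b=onz('w7.png',c(122,218),z);print('bar end',b,'centre',b-.072*u, s['ee_pos'])
# tilt-aware: bar mid further down
print(onz('w7.png',c(121,480),z), proj('w7.png',s['ee_pos']+[0,0,.0354]))
T=R.from_quat(s['ee_rot']).as_matrix();print(T)
E
```

```text
strip end [ 0.61448401 -0.17187362  0.056     ] centre [ 0.52668738 -0.17785301  0.056     ]
[ 0.61207031 -0.15945161  0.056     ] [ 0.61377163 -0.18463118  0.056     ]
[ 0.60068338 -0.16006461  0.056     ] [ 0.60240957 -0.18560262  0.056     ]
bar end [ 0.59871855 -0.17143328  0.15695097] centre [ 0.52688495 -0.1763255   0.15695097] [ 0.5268374  -0.17640177  0.12155097]
[ 0.56214135 -0.17376251  0.15695097] [283.49408511 299.06487635]
[[ 9.97667444e-01  6.82453155e-02  1.49917275e-03]
 [ 6.82461330e-02 -9.97668389e-01 -5.00998256e-04]
 [ 1.46148648e-03  6.02142393e-04 -9.99998751e-01]]
```

>>> {"method": "apply_moves", "body": {"increments": [{"travel": [0,-1.4,-6],"spin": 0,"fingers": 1},{"travel": [0,0,-6],"spin": 0,"fingers": 1},{"travel": [0,0,-4],"spin": 0,"fingers": 1},{"travel": [0,0,0],"spin": 0,"fingers": 1},{"travel": [0,0,0],"spin": 0,"fingers": 1}]}}

```text
time: 10.1
ee_pos: [0.5261, -0.178, 0.1044]
ee_rot: [0.999, 0.034, -0.0, -0.0]
force: [0.5, -0.2, -0.7]
opening: 0.0116
```

>>> {"method": "apply_moves", "body": {"increments": [{"travel": [0,0,-1],"spin": 0,"fingers": 1},{"travel": [0,0,-1],"spin": 0,"fingers": 1},{"travel": [0,0,-1],"spin": 0,"fingers": 1},{"travel": [0,0,-1],"spin": 0,"fingers": 1},{"travel": [0,0,-1],"spin": 0,"fingers": 1},{"travel": [0,0,-1],"spin": 0,"fingers": 1},{"travel": [0,0,0],"spin": 0,"fingers": 1}]}}

```text
time: 10.8
ee_pos: [0.5261, -0.1781, 0.0984]
ee_rot: [0.999, 0.034, -0.0, 0.0]
force: [0.7, -0.2, -0.5]
opening: 0.0118
```

>>> {"method": "apply_moves", "body": {"increments": [{"travel": [0,0,-1],"spin": 0,"fingers": 1},{"travel": [0,0,-1],"spin": 0,"fingers": 1},{"travel": [0,0,-1],"spin": 0,"fingers": 1},{"travel": [0,0,0],"spin": 0,"fingers": 1}]}}

```text
time: 11.2
ee_pos: [0.5261, -0.178, 0.0954]
ee_rot: [0.999, 0.034, -0.0, -0.0]
force: [-0.0, 0.3, -0.3]
opening: 0.0115
```

```bash

python3 - <<'E'
from h import *
s,_=snap('scene','s8.png'); print(s['ee_pos'],s['force'],s['wrist_torque'])
a=cv2.imread('pics/s8.png')[210:310,150:260];cv2.imwrite('pics/s8c.png',cv2.resize(a,None,fx=6,fy=6,interpolation=cv2.INTER_CUBIC))
E
```

```text
[ 0.52607355 -0.17804274  0.09539867] [-0.02978653  0.25527716 -0.30089054] [0.02943565 0.03180096 0.00037859]
```

View pics/s8c.png

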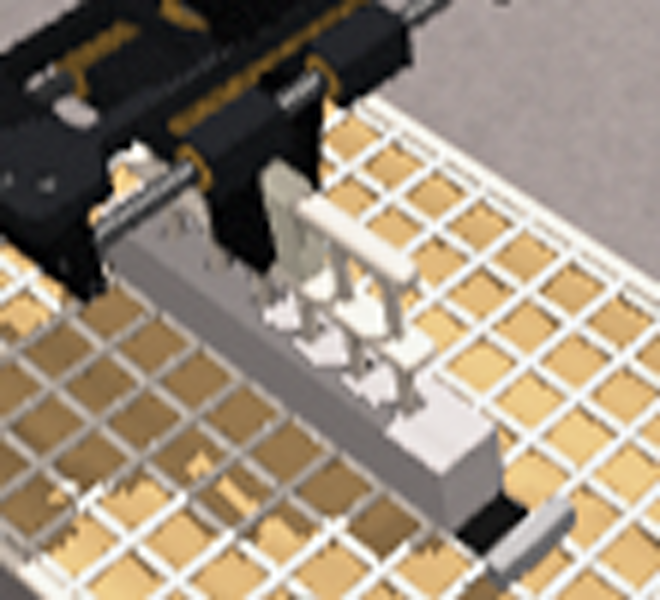

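>>> {"method": "apply_moves", "body": {"increments": [{"travel": [0,0,-1],"spin": 0,"fingers": 1},{"travel": [0,0,-1],"spin": 0,"fingers": 1},{"travel": [0,0,0],"spin": 0,"fingers": 1}]}}

```text
time: 11.55
ee_pos: [0.5261, -0.178, 0.0934]
ee_rot: [0.999, 0.034, -0.0, -0.0]
force: [0.2, -0.4, -1.1]
opening: 0.0117
```

>>> {"method": "apply_moves", "body": {"increments": [{"travel": [0,0,-1],"spin": 0,"fingers": 1},{"travel": [0,0,-1],"spin": 0,"fingers": 1},{"travel": [0,0,0],"spin": 0,"fingers": 1}]}}

```text
time: 11.85
ee_pos: [0.5262, -0.1783, 0.0916]
ee_rot: [0.999, 0.034, 0.0, 0.0]
force: [0.4, -1.4, -0.8]
opening: 0.0116
```

>>> {"method": "apply_moves", "body": {"increments": [{"travel": [0,0,-1],"spin": 0,"fingers": 1},{"travel": [0,0,-1],"spin": 0,"fingers": 1},{"travel": [0,0,-1],"spin": 0,"fingers": 1},{"travel": [0,0,0],"spin": 0,"fingers": 1}]}}

```text
time: 12.25
ee_pos: [0.5263, -0.1787, 0.0887]
ee_rot: [0.999, 0.034, 0.0, 0.0]
force: [1.0, -3.6, 2.3]
opening: 0.0118
```

>>> {"method": "apply_moves", "body": {"increments": [{"travel": [0,0,-1],"spin": 0,"fingers": 1},{"travel": [0,0,-1],"spin": 0,"fingers": 1},{"travel": [0,0,-1],"spin": 0,"fingers": 1},{"travel": [0,0,0],"spin": 0,"fingers": 1}]}}

```text
time: 12.65
ee_pos: [0.5266, -0.1792, 0.086]
ee_rot: [0.999, 0.034, 0.001, 0.001]
force: [0.5, -5.5, 4.4]
opening: 0.0115
```

>>> {"method": "apply_moves", "body": {"increments": [{"travel": [0,0,-1.5],"spin": 0,"fingers": 1},{"travel": [0,0,-1.5],"spin": 0,"fingers": 1},{"travel": [0,0,-1.5],"spin": 0,"fingers": 1},{"travel": [0,0,0],"spin": 0,"fingers": 1}]}}

```text
time: 13.05
ee_pos: [0.5266, -0.1793, 0.0812]
ee_rot: [0.999, 0.034, 0.001, 0.001]
force: [2.4, -6.2, 0.1]
opening: 0.0117
```

>>> {"method": "apply_moves", "body": {"increments": [{"travel": [0,0,-1.5],"spin": 0,"fingers": 1},{"travel": [0,0,-1.5],"spin": 0,"fingers": 1},{"travel": [0,0,-1.5],"spin": 0,"fingers": 1},{"travel": [0,0,0],"spin": 0,"fingers": 1}]}}

```text
time: 13.45
ee_pos: [0.5264, -0.1794, 0.0767]
ee_rot: [0.999, 0.033, 0.0, 0.001]
force: [2.4, -6.4, 0.7]
opening: 0.0116
```

>>> {"method": "apply_moves", "body": {"increments": [{"travel": [0,0,-1.5],"spin": 0,"fingers": 1},{"travel": [0,0,-1.5],"spin": 0,"fingers": 1},{"travel": [0,0,-1.5],"spin": 0,"fingers": 1},{"travel": [0,0,0],"spin": 0,"fingers": 1}]}}

```text
time: 13.85
ee_pos: [0.5264, -0.1794, 0.0722]
ee_rot: [0.999, 0.033, 0.0, 0.001]
force: [2.1, -7.3, 1.8]
opening: 0.0116
```

>>> {"method": "apply_moves", "body": {"increments": [{"travel": [0,0,-1],"spin": 0,"fingers": 1},{"travel": [0,0,-1],"spin": 0,"fingers": 1},{"travel": [0,0,0],"spin": 0,"fingers": 1}]}}

```text
time: 14.15
ee_pos: [0.5264, -0.1794, 0.0703]
ee_rot: [0.999, 0.033, 0.0, 0.001]
force: [1.1, -6.6, 2.4]
opening: 0.0117
```

>>> {"method": "apply_moves", "body": {"increments": [{"travel": [0,0,-1],"spin": 0,"fingers": 1},{"travel": [0,0,0],"spin": 0,"fingers": 1}]}}

```text
time: 14.35
ee_pos: [0.5264, -0.1794, 0.0693]
ee_rot: [0.999, 0.033, 0.0, 0.001]
force: [0.5, -6.9, 1.5]
opening: 0.0121
```

>>> {"method": "apply_moves", "body": {"increments": [{"travel": [0,0,-1],"spin": 0,"fingers": 1},{"travel": [0,0,0],"spin": 0,"fingers": 1}]}}

```text
time: 14.55
ee_pos: [0.5264, -0.1794, 0.0683]
ee_rot: [0.999, 0.033, 0.0, 0.001]
force: [0.8, -7.4, 2.5]
opening: 0.0118
```

>>> {"method": "apply_moves", "body": {"increments": [{"travel": [0,0,-1],"spin": 0,"fingers": 1},{"travel": [0,0,0],"spin": 0,"fingers": 1}]}}

```text
time: 14.75
ee_pos: [0.5265, -0.1795, 0.0677]
ee_rot: [0.999, 0.033, 0.0, 0.001]
force: [-1.3, -6.9, 7.4]
opening: 0.0117
```

Contact with the strip starts at about 0.068. I'll press a little further, up to about 15–20 N.

>>> {"method": "apply_moves", "body": {"increments": [{"travel": [0,0,-1],"spin": 0,"fingers": 1},{"travel": [0,0,0],"spin": 0,"fingers": 1}]}}

```text
time: 14.95
ee_pos: [0.5265, -0.1795, 0.0671]
ee_rot: [0.999, 0.033, 0.0, 0.001]
force: [-2.9, -5.4, 11.8]
opening: 0.0117
```

>>> {"method": "apply_moves", "body": {"increments": [{"travel": [0,0,-0.7],"spin": 0,"fingers": 1},{"travel": [0,0,0],"spin": 0,"fingers": 1}]}}

```text
time: 15.15
ee_pos: [0.5265, -0.1795, 0.0668]
ee_rot: [0.999, 0.033, 0.0, 0.001]
force: [-3.6, -6.0, 15.2]
opening: 0.0116
```

>>> {"method": "apply_moves", "body": {"increments": [{"travel": [0,0,-0.7],"spin": 0,"fingers": 1},{"travel": [0,0,0],"spin": 0,"fingers": 1}]}}

```text
time: 15.35
ee_pos: [0.5266, -0.1795, 0.0664]
ee_rot: [0.999, 0.033, 0.001, 0.001]
force: [-6.3, -5.2, 18.9]
opening: 0.0118
```

```bash

python3 - <<'E'
from h import *
s,_=snap('scene','s9.png'); print(s['ee_pos'],s['force'],s['wrist_torque'])
a=cv2.imread('pics/s9.png')[210:310,150:260];cv2.imwrite('pics/s9c.png',cv2.resize(a,None,fx=6,fy=6,interpolation=cv2.INTER_CUBIC))
E
```

```text
[ 0.52659626 -0.1794758   0.06639727] [-6.33612597 -5.19323013 18.92979924] [-1.32887025  1.37644166  0.04190911]
```

View pics/s9c.png

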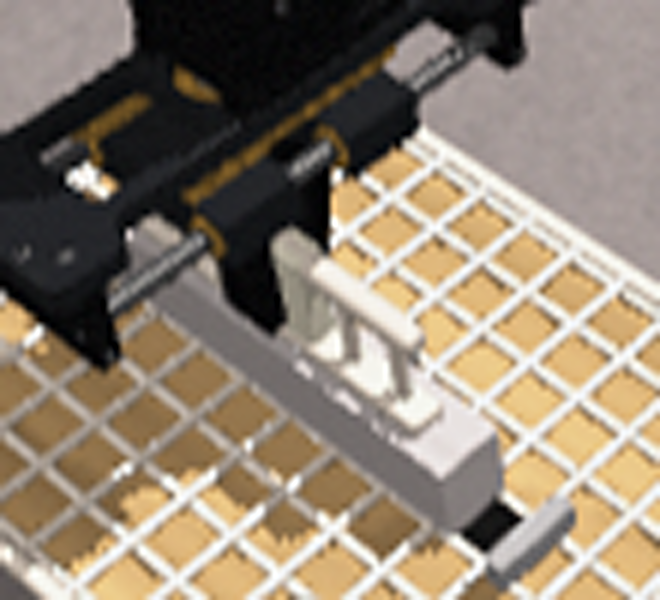

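>>> {"method": "apply_moves", "body": {"increments": [{"travel": [0,0,1.2],"spin": 0,"fingers": 1},{"travel": [0,0,0.8],"spin": 0,"fingers": 1},{"travel": [0,0,0],"spin": 0,"fingers": -0.5},{"travel": [0,0,0],"spin": 0,"fingers": -0.5},{"travel": [0,0,0],"spin": 0,"fingers": -0.5},{"travel": [0,0,0],"spin": 0,"fingers": -0.5},{"travel": [0,0,0],"spin": 0,"fingers": -0.5},{"travel": [0,0,0],"spin": 0,"fingers": -0.5}]}}

```text
time: 16.2
ee_pos: [0.5261, -0.1779, 0.0665]
ee_rot: [0.999, 0.034, -0.0, -0.0]
force: [-0.5, -0.7, 0.4]
opening: 0.0518
```

>>> {"method": "apply_moves", "body": {"increments": [{"travel": [0,0,10],"spin": 0,"fingers": -0.5},{"travel": [0,0,20],"spin": 0,"fingers": -0.5},{"travel": [0,0,35],"spin": 0,"fingers": -0.5},{"travel": [0,0,35],"spin": 0,"fingers": -0.5},{"travel": [0,30,30],"spin": 0,"fingers": -0.5},{"travel": [-15,30,10],"spin": 0,"fingers": -0.5},{"travel": [-15,20,0],"spin": 0,"fingers": -0.5},{"travel": [0,0,0],"spin": 0,"fingers": -0.5},{"travel": [0,0,0],"spin": 0,"fingers": -0.5},{"travel": [0,0,0],"spin": 0,"fingers": -0.5}]}}

```text
time: 17.2
ee_pos: [0.4963, -0.0991, 0.2068]
ee_rot: [0.999, 0.033, 0.0, 0.0]
force: [-0.4, 1.3, -0.1]
opening: 0.0653
```

```bash

python3 - <<'E'
from h import *
s,_=snap('wrist','w10.png'); print(s['ee_pos'],s['force'],s['opening'])
snap('scene','s10.png'); snap('top','t10.png')
a=cv2.imread('pics/s10.png')[210:320,140:260];cv2.imwrite('pics/s10c.png',cv2.resize(a,None,fx=5.4,fy=5.4,interpolation=cv2.INTER_CUBIC))
E
```

```text
[ 0.496334   -0.0990555   0.20682968] [-0.35652732  1.28411229 -0.14446003] 0.0653031713613153
```

View pics/s10c.png

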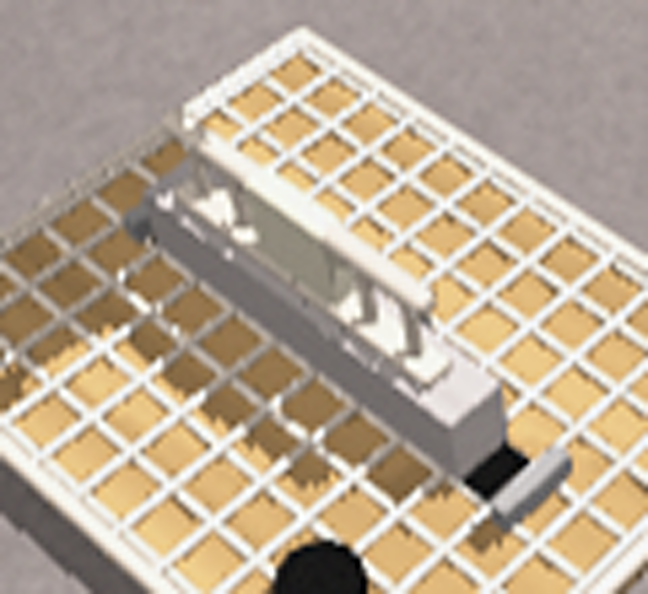

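View pics/w10.png

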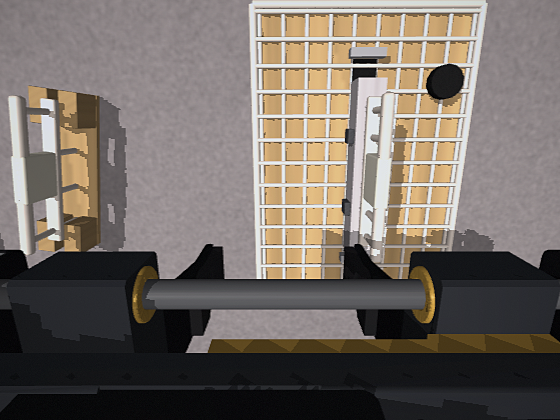

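```bash

python3 - <<'E'
from h import *
a=cv2.imread('pics/w10.png')[70:270,335:410];cv2.imwrite('pics/w10c.png',cv2.resize(a,None,fx=3,fy=3,interpolation=cv2.INTER_CUBIC))
a=cv2.imread('pics/t10.png')[155:265,330:400];cv2.imwrite('pics/t10c.png',cv2.resize(a,None,fx=5,fy=5,interpolation=cv2.INTER_CUBIC))
E
```

```text
(no output)
```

View pics/w10c.png

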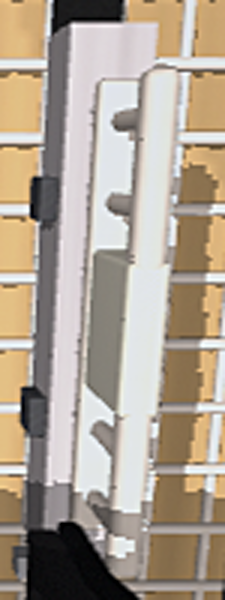

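View pics/t10c.png

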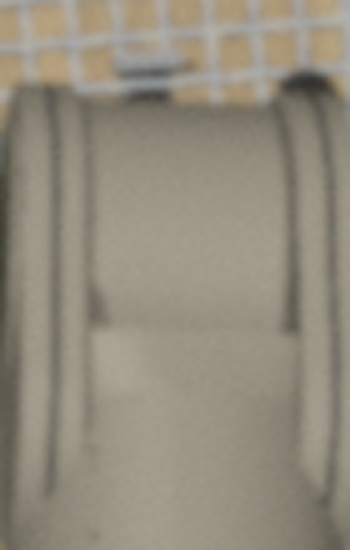

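>>> {"method": "apply_moves", "body": {"increments": [{"travel": [0,-30,0],"spin": 0,"fingers": -0.5},{"travel": [0,-50,0],"spin": 0,"fingers": -0.5},{"travel": [0,-50,0],"spin": 0,"fingers": -0.5},{"travel": [0,-30,0],"spin": 0,"fingers": -0.5},{"travel": [0,0,0],"spin": 0,"fingers": -0.5},{"travel": [0,0,0],"spin": 0,"fingers": -0.5},{"travel": [0,0,0],"spin": 0,"fingers": -0.5}]}}

```text
time: 18.05
ee_pos: [0.4965, -0.2568, 0.2066]
ee_rot: [0.999, 0.035, -0.0, -0.0]
force: [0.1, 0.4, 1.1]
opening: 0.0654
```

```bash

python3 - <<'E'
from h import *
s,_=snap('wrist','w11.png'); print(s['ee_pos'])
a=cv2.imread('pics/w11.png');cv2.imwrite('pics/w11c.png',cv2.resize(a[60:260,150:300],None,fx=3,fy=3,interpolation=cv2.INTER_CUBIC))
E
```

```text
[ 0.49651712 -0.25679505  0.20656536]
```

View pics/w11c.png

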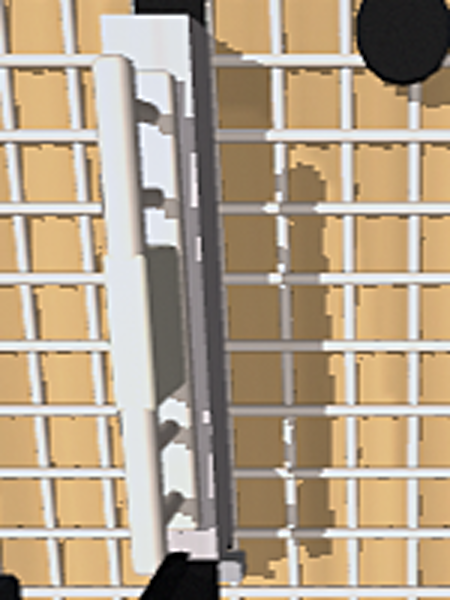

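```bash

python3 - <<'E'
from h import *
a=lambda x,y:('w10.png',(335+(x+.5)/3-.5,70+(y+.5)/3-.5))
b=lambda x,y:('w11.png',(150+(x+.5)/3-.5,60+(y+.5)/3-.5))
print('barfar',tri(a(158,67),b(112,57)))
print('barnear',tri(a(121,572),b(148,571)))
u=np.array([np.cos(.068),np.sin(.068),0]);n=np.array([-u[1],u[0],0]);C=np.array([.5267,-.1778,0])
def show(t,P): d=P-C; print(t,np.round([d@u*1000,d@n*1000],1))
for t,p,q in(('far',(130,253),(97,248)),('near',(121,416),(86,386))):
    show('w10 +y face top',onz(*a(*p),.104)); show('bot',onz(*a(*q),.064))
for t,p,q in(('far',(150,250),(180,247)),('near',(155,410),(185,388))):
    show('w11 -y face top',onz(*b(*p),.104)); show('bot',onz(*b(*q),.064))
show('w10 crossbar+y far',onz(*a(99,82),.064));show('w11 crossbar-y far',onz(*b(178,72),.064))
print(tri(a(99,82),b(136,70))[0])
# strip edges
for x in(70,157): show('w10 strip',onz(*a(x,24),.056))
for x in(102,190): show('w11 strip',onz(*b(x,16),.056))
E
```

```text
barfar (array([ 0.59807307, -0.17432118,  0.09627475]), [0.32, 0.32])
barnear (array([ 0.45605915, -0.18415529,  0.09898097]), [0.19, 0.19])
w10 +y face top [24.2  4.5]
bot [22.   3.2]
w10 +y face top [-21.    3.5]
bot [-21.7   3.8]
w11 -y face top [22.5 -9.8]
bot [20.9 -8.9]
w11 -y face top [-21.1  -8.2]
bot [-23.   -7.8]
w10 crossbar+y far [70.3  5.9]
w11 crossbar-y far [ 70.9 -11.3]
[ 0.598067   -0.16949635  0.05428419]
w10 strip [87.3 13.7]
w10 strip [ 87.2 -12.3]
w11 strip [87.2 11.9]
w11 strip [ 87.2 -14.1]
```

```bash
python3 -c "
from station import manip
print(manip.close_job())"
```

```text
the job is handed in; nothing more can be done
None
```

The six-pronged divider is seated in the socket strip and released, and the job is handed in. I used about 18 of the 64 s. The hand-in reports no verdict, so success rests on my own checks.

**What I did:** I found both stands, the panel and the strip from the top, scene and wrist pictures. I gripped the divider's tab, lifted it out, and lowered it in 1 mm steps over the slots as measured. All the prongs went in on the first try. I then pressed past the catches until the strip began to give, with a peak vertical push of about 19 N. I eased off, opened the fingers and withdrew.

**Last checks:**
- **Upright:** the top and bottom of the grip tab line up within my reading error (about 1 mm).
- **Lengthwise:** the divider sits on the strip's measured centre, about 6 mm from the mark (limit 13.5 mm).
- **Sideways:** it reads about 2.4 mm towards -y. That fits the catches pushing the prongs against that wall, but is slightly more than the 1.7 mm play, so some of it is camera error.
- **Flush:** contact began at about the height expected for a flush crossbar. The strip then gave about 1.5 mm under 15–19 N, and the pictures show the crossbar down on the strip.
- **Left alone:** the spare's stand and the foot look undisturbed in the last pictures. I did not measure the other objects again; the arm passed well above them.

**Disagreement:** heights measured from two wrist positions came out 5–10 mm lower than the text's. The same low bias of about 5 mm showed at the stand, so I relied on the contact force for the flush height.

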